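Comb the spokes into the V-tray

ROBOT

A 7-joint arm with a two-finger parallel gripper is mounted at the origin on the work surface. World frame = base frame: x ahead of the robot, y to its left, z up, the work surface at z = 0. Lengths are in m, angles in rad, forces in N, time in s.
With the tool pointing down it reaches from about 0.425 to 0.925 m from the base axis. Payload 6.8 kg.
Tool frame: the origin (TCP) lies midway between the tips of the shut fingers; the grasp point (between the pads) lies 19 mm behind it; x points along the fingers, y is the direction in which the jaws open and shut, and the axes are right-handed (so a half turn about x gives the same grasp; the last joint's range is limited). The gripper opens to 85 mm and grips with 20 to 120 N. Pads are 22 mm wide; open, the fingers measure 114 mm over their backs; the gripper's body (76 mm by 85 mm) begins 54 mm behind the grasp point. The pads swing forward as they close: fully open they stand 13 mm farther back than shut.
Start: joints at [1.074, 0.477, 0.022, 1.555, -0.011, 1.109, -0.083], TCP at [0.256, -0.625, 0.231] pointing down, gripper open.
Joint ranges: [-2.96, 2.96], [-0.34, 2.1], [-1.41, 1.46], [0.24, 2.44], [-1.37, 4.51], [0.17, 1.92], [-2.96, 2.96]. Speed limits (rad/s): [2.39, 2.39, 3.14, 3.14, 3.14, 3.14, 3.14].

INTERFACE

Orientations are given as a unit quaternion [x, y, z, w].
In Python, from cell import r gives the robot as it stands. Calls block until the motion is done:
- r.goto(position, orientation): joint-space move of the TCP to a pose.
- r.servo_line(position, frame=None, v=0.15, threshold=None): straight line of the TCP; frame=None keeps the orientation; v is the mean speed in m/s. With threshold (N) it stops when the force on the tool has changed by that much, and returns True; else False.
- r.move_j(angles): joint-space move.
- r.command_gripper(opening): finger opening in m; the grip force is fixed at half the most; returns when the fingers have stopped.
- r.hold(seconds).
- r.ik(position, orientation): joint angles nearest the present ones, or None.
- r.get_state(): the state.
- r.camera(name): name is "scene" or "top" or "wrist"; returns the picture (384x512x3 uint8, red, green, blue); there is no depth.
- r.camera_model(name): a dict with "fx", "fy", "cx", "cy" (pixels), "eye" and "attitude" of the camera in the world. Camera axes: x right, y down, z forward; pixel columns grow to the right and rows downward; lengths in m; the calibration is good to about 2 mm. A picture is of the moment at which its call begins: read the wrist's pose just before it. camera_model takes no time and is no camera call; for the wrist camera it gives the pose at the moment of the call.
A pose or a line that the arm cannot do raises r.PlanningError and nothing moves.
- r.close_job(): hands the job in, once; it reports no verdict.
The state is a dict: "t": time; "q": joint angles; "joint_vel": joint speeds; "joint_efforts": joint torques, N m; "eef_pos": TCP position; "ee_rot": TCP orientation; "ft_force": force on the tool from outside, world axes, zero at the start; "torque": the same for the moment, N m; "grip_width": finger opening in m.
Only numpy, scipy, OpenCV 4.12 (cv2) and the standard library are available. Lean on these libraries where they do the work, as an engineer would, in place of code of your own. Each camera call takes 0.05 s, during which the arm holds its last target. There are 200 camera calls.

TASK

Take the rake by its upright wooden handle and comb it across the V-groove tray with its tines riding lightly on the crests, until each of the four loose round-bar spokes has dropped parallel into a groove of its own; then run the rake along the grooves, one tine to a groove, and gently push the spokes up until all their ends butt against the blue stop. Stand the rake back on its black rubber pad and let go. Touch the spokes only with the rake, never lean on it or force a spoke, and leave the rest of the bench as it is.

Things in the scene. Friction and masses are not known exactly. Their poses are not given: they have to be found in the camera images.
- tray: aluminium V-groove tray bolted to the bench. Origin on the bench under its centre, z up. 7 grooves run along its x, from x = -100 mm (open near end, no wall) to the blue stop at x = +100 mm. Grooves are 90 degree V's, bottoms at y = -78 to 78 mm in steps of 26 mm, z = 13 mm; sharp crests between them at y = -91 to 91 mm, z = 26 mm. Grey wall at y = -91 to -104 mm, up to z = 34 mm; the +y side is open, without a wall
- stop (a point): middle of the blue stop's face at crest height, 100 mm along x from the tray's origin, 26 mm above the bench; tray's axes. The stop is 12 mm thick, as wide as the tray, solid, its top 34 mm above the bench. Beyond it a 10 mm thick flange with two hold-down bolts (36 mm high) reaches to x = 152 mm. Once in its groove a spoke slides towards the stop with 1 to 2 N, more if the rake also bears down on it
- clear_side (a point): point at crest height (26 mm) near the tray's open +y edge, at tray x = 0, y = 84 mm. At the start the spokes lie askew over the crests on the rest of the tray, none of them beyond tray y = 57 mm, so the rake can be set down on the crests here with its head along the grooves, then drawn towards tray -y
- rod1: copper-coated steel round-bar spoke, 10 mm diameter, sawn to length by hand: 110 to 118 mm long, all four the same, 70 g. Origin at its middle on its axis, x along its length, which way round is of no matter (it rolls about x). Lying in a groove its axis is 20 mm above the bench, its top 1 mm below the crests; lying across the crests its axis is 31 mm or a little less above the bench
- rod2: copper-coated steel round-bar spoke, 10 mm diameter, sawn to length by hand: 110 to 118 mm long, all four the same, 70 g. Origin at its middle on its axis, x along its length, which way round is of no matter (it rolls about x). Lying in a groove its axis is 20 mm above the bench, its top 1 mm below the crests; lying across the crests its axis is 31 mm or a little less above the bench
- rod3: copper-coated steel round-bar spoke, 10 mm diameter, sawn to length by hand: 110 to 118 mm long, all four the same, 70 g. Origin at its middle on its axis, x along its length, which way round is of no matter (it rolls about x). Lying in a groove its axis is 20 mm above the bench, its top 1 mm below the crests; lying across the crests its axis is 31 mm or a little less above the bench
- rod4: copper-coated steel round-bar spoke, 10 mm diameter, sawn to length by hand: 110 to 118 mm long, all four the same, 70 g. Origin at its middle on its axis, x along its length, which way round is of no matter (it rolls about x). Lying in a groove its axis is 20 mm above the bench, its top 1 mm below the crests; lying across the crests its axis is 31 mm or a little less above the bench
- rake: bench rake standing on its tines, 0.32 to 0.5 kg. Origin midway between the tine tips, z up the handle, y along the head; front and back alike. Red head bar 34 x 168 mm (x by y), z = 31 to 43 mm. 7 steel tines 26 mm apart (the groove pitch), y = -78 to 78 mm, each 6 mm wide in y, 34 mm deep in x, feet rounded 3 mm, lowest at z = 0, flat over 28 mm of x: drawn along its x across the grooves they bridge from crest to crest
- grip (a point): middle of the rake's upright wooden handle, 86 mm above the tine tips, rake's axes. The handle is 26 mm thick in x, 36 mm wide in y, z = 50 to 116 mm above the tips, on a brass neck. Hold it here with the fingers closing along the rake's x, as it is pushed along its x
- pad: black rubber pad fixed to the bench, 75 x 200 mm (x by y), 4 mm thick, the rake's place, to the left or right of the tray. Origin on the bench under its centre; the rake stands on it with its head along the pad's y
- nutbin: blue plastic bin 120 x 90 x 45 mm with hex nuts, fixed, on the other side of the tray; origin on the bench under its centre. Leave alone
- square: steel try square lying behind the tray's stop: stock 18 x 60 x 18 mm, blade 90 mm long; origin under the middle of the stock. Leave alone. Farther back, clear of the work, stand a steel mould body (182 mm high) and a hub ring with spokes, neither listed
- hammer: hammer, 260 mm long, lying at the left towards the back of the bench. Leave alone
- brush: brass wire brush, 250 mm long, 34 mm high, bristles up, lying at the left of the bench. Leave alone
- oil: white oil bottle, 68 mm across, 170 mm high, at the right of the bench. Leave alone

How it is judged:
On the way, in this order (a step that is already met when the one before it is completed fails the run):
1. the rake is taken up off its pad (z of rake in the frame of pad above 0.03 m and contact force between the fingers and rake above 1 N), for 0.2 s.
2. the rake's tines are set down on the tray's crests (contact force between rake and tray above 0.5 N and z of rake in the frame of tray above 0.022 m), for 0.2 s.
3. all four spokes have dropped parallel into grooves (z of each of rod1, rod2, rod3, rod4 in the frame of tray below 0.0225 m and angle between the x axis of each of rod1, rod2, rod3, rod4 and the x axis of tray, either way round below 0.05 rad), for 0.2 s.
At the end, for the whole second after the job is handed in: all four spokes lie down in grooves (axis under 22.5 mm above the tray's underside, within 0.05 rad of the grooves), each end within 2.5 mm of the stop; the rake stands upright, at rest and released on its pad, within 30 mm of the pad's centre along each pad axis (all of step 3 and x of each of rod1, rod2, rod3, rod4 in the frame of tray above 0.04225 m and x of rake in the frame of pad between -0.03 and 0.03 m and y of rake in the frame of pad between -0.03 and 0.03 m and z of rake in the frame of pad below 0.008 m and angle between rake's own z axis and vertical below 0.1 rad and contact force between the fingers and rake below 0.1 N and linear speed of rake below 0.02 m/s); the robot touches nothing.
It fails at once if the gripper or arm touches a spoke (contact force between any of the fingers, the arm and rod1 above 0.5 N or contact force between any of the fingers, the arm and rod2 above 0.5 N or contact force between any of the fingers, the arm and rod3 above 0.5 N or contact force between any of the fingers, the arm and rod4 above 0.5 N).
It fails at once if the rake is pressed on the tray with more than 20 N (contact force between rake and tray above 20 N).
It fails at once if the rake presses a spoke with more than 15 N (contact force between rake and rod1 above 15 N or contact force between rake and rod2 above 15 N or contact force between rake and rod3 above 15 N or contact force between rake and rod4 above 15 N).
It fails at once if something else on the bench is shifted by more than 15 mm (distance of any of hammer, brush, oil, square from where it was at the start of the episode above 0.015 m).
It also fails if it takes over 69 s, if anything falls off the work surface, if the arm or the gripper's body presses on something with over 40 N, if the wrist force passes 120 N, or if a joint passes its speed limit or range.

## Working session

There is one attempt and no reset: what is moved stays moved. The work goes in short steps, each a Python script; the robot and the scene stay as the last script left them, time stands still between calls to the robot, and variables do not carry over. Pictures are saved under pics/ and viewed, about 8 in all and at most 12, crops included, and the job is handed in when it is done.

```bash
ls; mkdir -p pics; python3 - <<'E'
from cell import r
import cv2
for n in("top","scene"):
    im=r.camera(n); cv2.imwrite(f"pics/{n}0.png",im[:,:,::-1]); m=r.camera_model(n); print(n,m)
a=cv2.imread("pics/top0.png"); cv2.imwrite("pics/top0b.png",cv2.resize(a,(800,600),interpolation=cv2.INTER_CUBIC))
s=r.get_state(); print(s)
E
```

```text
pics
top {'fx': 379.7930403923104, 'fy': 379.7930403923104, 'cx': 254.3206744617104, 'cy': 189.2630202953796, 'eye': array([0.50881357, 0.04193131, 1.13319017]), 'attitude': array([-0.70159857,  0.71061497, -0.04357428,  0.02978403])}
scene {'fx': 350.937037660518, 'fy': 350.937037660518, 'cx': 254.88514955196385, 'cy': 198.1159018700398, 'eye': array([ 1.11692114, -0.45260855,  0.89338272]), 'attitude': array([ 0.8663295 ,  0.36831626, -0.13262137, -0.31020622])}
{'t': 0.1, 'q': array([ 1.07391745,  0.4777107 ,  0.02234273,  1.55632631, -0.01148107,
        1.10929996, -0.08306874]), 'joint_vel': array([-0.00030905, -0.00162285, -0.00042755, -0.00145199, -0.00131291,
        0.0001476 , -0.00114441]), 'joint_efforts': array([ 4.98764974e-03, -5.97753346e+01,  1.61408085e+00, -2.81952971e+01,
        1.28644524e-02,  5.04758253e-03, -5.07930883e-05]), 'eef_pos': array([ 0.25565317, -0.62415087,  0.23043855]), 'ee_rot': array([-0.69362826, -0.13716035,  0.69394107, -0.13606126]), 'ft_force': array([-0.35599501, -0.25732682, -0.17883254]), 'torque': array([-0.02175746, -0.04478963,  0.04754127]), 'grip_width': 0.08540855867085793}
```

View pics/top0b.png

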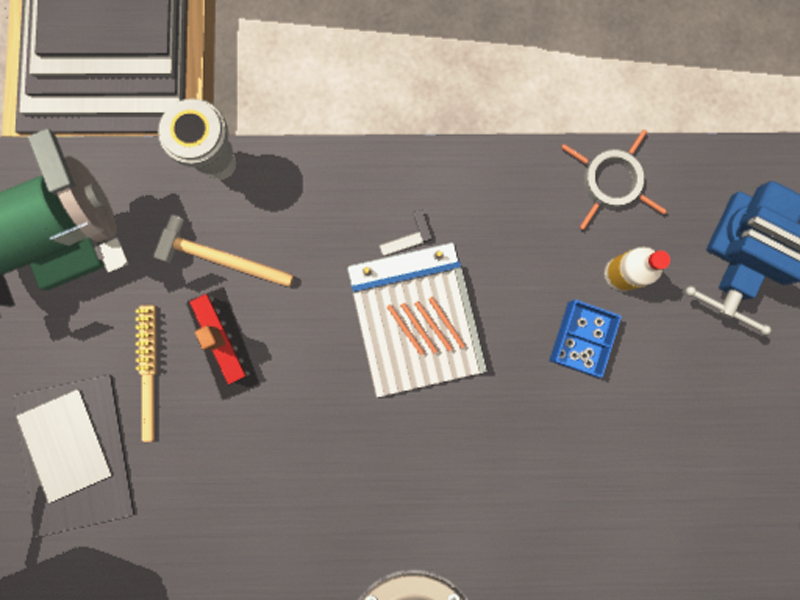

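View pics/scene0.png

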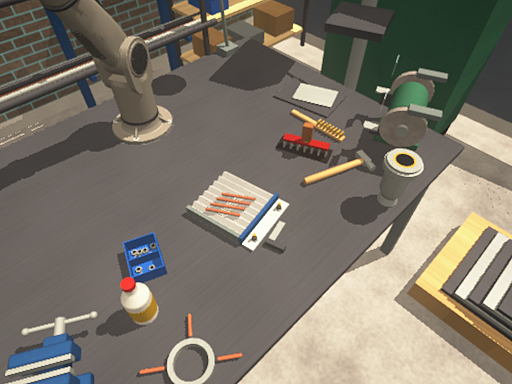

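The top view shows the tray near (420,320) in the 800x600 picture, with its stop towards the top. The four spokes lie askew at (387–467, 297–355). The rake stands at the left, its red head running from (200,300) to (240,382) and its handle top at (205,338). The nut bin is at the right. The scene view agrees with this layout. Next I measure positions by colour masks.

```bash
cat > h.py <<'E'
import numpy as np, cv2
from scipy.spatial.transform import Rotation as R
def cast(m,uv,z):
    uv=np.atleast_2d(np.asarray(uv,float)); d=np.c_[(uv[:,0]-m['cx'])/m['fx'],(uv[:,1]-m['cy'])/m['fy'],np.ones(len(uv))]
    d=R.from_quat(m['attitude']).apply(d); e=m['eye']
    return (e+d*((z-e[2])/d[:,2])[:,None])[:,:2]
def mask(im,name):
    h=cv2.cvtColor(im,cv2.COLOR_RGB2HSV); H,S,V=[h[...,i].astype(int) for i in range(3)]
    return {'red':((H<4)|(H>176))&(S>190)&(V>120),'blue':(H>100)&(H<116)&(S>140)&(V>90),
            'copper':(H>=4)&(H<14)&(S>90)&(V>120),'white':(S<40)&(V>130)}[name].astype(np.uint8)
def blobs(mk,amin=20):
    n,l,s,c=cv2.connectedComponentsWithStats(mk); return [(s[i,4],(l==i).astype(np.uint8)) for i in range(1,n) if s[i,4]>=amin]
def rectw(m,b,z):   # min-area rectangle in the world (mm): centre, long axis angle deg, sizes
    c=max(cv2.findContours(b,cv2.RETR_EXTERNAL,cv2.CHAIN_APPROX_NONE)[0],key=len)[:,0]
    w=(cast(m,c,z)*1000).astype(np.float32); (x,y),(a,bb),t=cv2.minAreaRect(w)
    if a<bb: a,bb,t=bb,a,t+90
    return np.array([x,y]),(t+90)%180-90,a,bb
def down(yaw): # tool x down, tool y at world angle yaw
    y=np.array([np.cos(yaw),np.sin(yaw),0]); x=np.array([0,0,-1.]); z=np.cross(x,y)
    return R.from_matrix(np.c_[x,y,z]).as_quat()
E
python3 - <<'E'
from h import *
from cell import r
m=r.camera_model("top"); im=cv2.imread("pics/top0.png")[:,:,::-1].copy()
for n,z,roi in (('red',.047,(100,170,170,270)),('copper',.120,(115,150,200,230)),('blue',.034,(210,310,150,200)),('copper',.031,(240,305,180,235)),('white',.034,(215,315,150,258))):
    k=mask(im,n); q=np.zeros_like(k); x0,x1,y0,y1=roi; q[y0:y1,x0:x1]=k[y0:y1,x0:x1]
    for a,b in blobs(q,25):
        c,t,l,w=rectw(m,b,z); ys,xs=np.nonzero(b); print(n,a,'px',xs.mean().round(1),ys.mean().round(1),c.round(1),round(t,1),round(l,1),round(w,1))
crop=im[140:270,100:330]; cv2.imwrite("pics/crop0.png",cv2.resize(crop[:,:,::-1],(800,452),interpolation=cv2.INTER_CUBIC))
E
```

```text
red 233 px 131.4 199.8 [586.2 367.6] 25.3 80.0 32.1
red 242 px 146.3 233.2 [504.1 327.5] 25.7 66.1 32.1
copper 129 px 130.9 215.4 [549.  349.9] 27.2 36.0 25.6
blue 214 px 259.1 176.6 [660.4   3.6] -77.7 202.3 9.5
copper 121 px 285.4 205.8 [573.5 -70.9] 32.6 108.6 9.7
copper 120 px 277.1 208.5 [566.9 -45.8] 34.8 108.8 9.2
copper 121 px 259.3 210.7 [561.1   6.2] 34.2 108.5 9.5
copper 118 px 267.8 209.5 [564.3 -18.7] 33.8 107.8 9.2
white 1105 px 256.6 165.7 [700.5  14.2] -77.7 207.1 70.1
white 4266 px 266.9 213.2 [556.6 -18. ] -77.7 210.4 200.2
```

View pics/crop0.png

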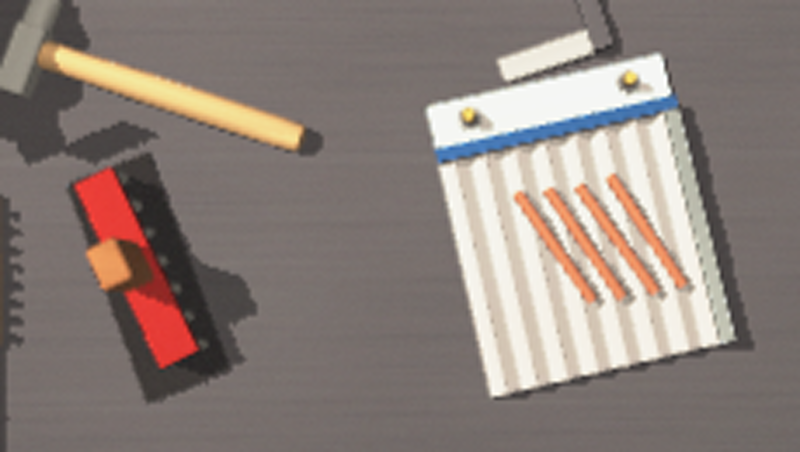

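Checks against the given sizes: the rake head measures 167 mm (168 given). Its centre is (548,349) from the head and (549,350) from the handle top, and the head lies at about 25.7°. The tray yaw is 12.3°. The tray's lateral zero is less sure, because the stop measures about 205 mm wide, so I take close wrist views of the tray and then the rake.

```bash
python3 - <<'E'
from h import *
from cell import r
s=r.get_state(); p=s['eef_pos']; yy=R.from_quat(s['ee_rot']).as_matrix()[:,1]; print('tool y yaw',np.degrees(np.arctan2(yy[1],yy[0])))
r.servo_line([p[0],p[1],.33],v=.3)
for yaw in (-77.7,102.3,12.3,-167.7,-64.4,115.6):
    for P in ([.55,-.01,.30],[.548,.35,.2]):
        q=r.ik(P,down(np.radians(yaw))); print(yaw,P,None if q is None else q.round(2))
r.goto([.53,-.005,.33],down(np.radians(-77.7)))
m=r.camera_model("wrist"); im=r.camera("wrist"); cv2.imwrite("pics/w1.png",im[:,:,::-1]); np.save("w1.npy",m,allow_pickle=True)
print(m,r.get_state()['t'])
E
```

```text
tool y yaw -67.72118335844361
-77.7 [0.55, -0.01, 0.3] [ 0.31  0.25 -0.49  1.75  0.13  1.18 -1.57]
-77.7 [0.548, 0.35, 0.2] [-0.04  0.64 -0.93  1.6   0.54  1.18 -2.44]
102.3 [0.55, -0.01, 0.3] [ 0.55  0.3  -0.79  1.73  0.23  1.2   1.48]
102.3 [0.548, 0.35, 0.2] [ 0.01  0.67 -1.01  1.6   0.6   1.21  0.66]
12.3 [0.55, -0.01, 0.3] [ 0.42  0.27 -0.62  1.74  0.17  1.19 -0.03]
12.3 [0.548, 0.35, 0.2] [-0.02  0.65 -0.96  1.6   0.56  1.19 -0.89]
-167.7 [0.55, -0.01, 0.3] [-1.04  0.45  1.3   1.82 -0.47  1.22 -2.53]
-167.7 [0.548, 0.35, 0.2] [ 0.09  0.77 -1.19  1.6   0.73  1.29  2.14]
-64.4 [0.55, -0.01, 0.3] [ 0.33  0.25 -0.51  1.74  0.13  1.18 -1.34]
-64.4 [0.548, 0.35, 0.2] [-0.08  0.61 -0.86  1.61  0.49  1.16 -2.17]
115.6 [0.55, -0.01, 0.3] [ 0.8   0.44 -1.18  1.72  0.42  1.27  1.55]
115.6 [0.548, 0.35, 0.2] [-0.01  0.66 -0.99  1.6   0.58  1.2   0.9 ]
{'fx': 307.8073199266422, 'fy': 307.8073199266422, 'cx': 258.9895772684945, 'cy': 192.41436014829267, 'eye': array([0.59666025, 0.00761931, 0.47165476]), 'attitude': array([ 0.77070064, -0.62222215, -0.08618076,  0.10692521])} 3.0333
```

View pics/w1.png

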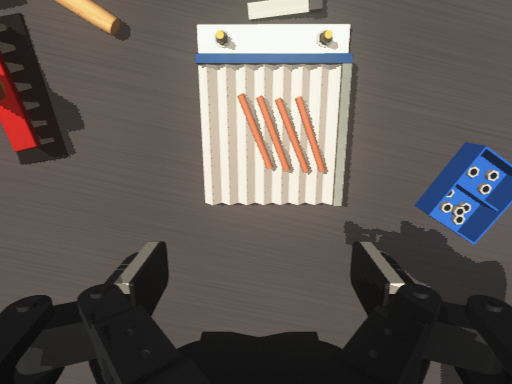

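```bash
python3 - <<'E'
from h import *
from scipy.ndimage import map_coordinates
m=np.load("w1.npy",allow_pickle=True).item(); im=cv2.imread("pics/w1.png")[:,:,::-1].copy()
k=mask(im,'blue'); k[:, 400:]=0
b=max(blobs(k))if 0 else max(blobs(k,100),key=lambda t:t[0])[1]
print('blue',rectw(m,b,.034))
ys,xs=np.nonzero(b)
for c in (202,220,240,270,300,330,346): 
    q=ys[xs==c]; print(c,q.min(),q.max(),end='; ')
# top back edge line of the stop fit -> yaw
cols=np.arange(202,347); top=np.array([ys[xs==c].min()-.5 for c in cols]); w=cast(m,np.c_[cols,top],.034); 
a=np.polyfit(w[:,1],w[:,0],1); yaw=-np.arctan(a[0]); print('\nyaw',np.degrees(yaw))
def prj(P):
    d=R.from_quat(m['attitude']).inv().apply(P-m['eye']); return m['fx']*d[:,0]/d[:,2]+m['cx'],m['fy']*d[:,1]/d[:,2]+m['cy']
ex=np.array([np.cos(yaw),np.sin(yaw)]);ey=np.array([-ex[1],ex[0]])
e=w.mean(0); sx=e@ex-.112; print('tray-x of origin along ex (mm):',sx*1000)
g=im.astype(float).mean(2)
t=np.arange(-.13,.131,.0005)
for xx in (-.085,-.07,.09):
    acc=0
    for dx in np.arange(-.004,.005,.002):
        P=np.c_[(sx+xx+dx)*ex[0]+t*ey[0],(sx+xx+dx)*ex[1]+t*ey[1],np.full(len(t),.026)]; u,v=prj(P); acc=acc+map_coordinates(g,[v,u],order=1)/5
    gr=np.gradient(acc); gr=np.convolve(gr,np.ones(5)/5,'same')
    pk=[i for i in range(3,len(t)-3) if abs(gr[i])==abs(gr[i-3:i+4]).max() and abs(gr[i])>1]
    print(xx,[(round(t[i]*1000,1),round(gr[i],1)) for i in pk])
# zigzag near end
bot=[]
for c in range(203,346):
    col=g[190:222,c]; d=np.gradient(col); i=d.argmin(); bot.append(190+i)
print(bot)
E
```

```text
Traceback (most recent call last):
ValueError: max() iterable argument is empty
```

```bash
sed -i "s/(S>140)&(V>90),/(S>110)\&(V>60),/" h.py; cat > meas.py <<'E'
from h import *
from scipy.ndimage import map_coordinates
m=np.load("w1.npy",allow_pickle=True).item(); im=cv2.imread("pics/w1.png")[:,:,::-1].copy()
print(im[56:63,270].tolist())
k=mask(im,'blue'); k[:, 400:]=0
b=max(blobs(k,50),key=lambda t:t[0])[1]
print('blue',rectw(m,b,.034))
ys,xs=np.nonzero(b); print(xs.min(),xs.max())
cols=np.arange(xs.min()+3,xs.max()-2); top=np.array([ys[xs==c].min()-.5 for c in cols]); w=cast(m,np.c_[cols,top],.034); 
a=np.polyfit(w[:,1],w[:,0],1); yaw=-np.arctan(a[0]); print('\nyaw',np.degrees(yaw))
def prj(P):
    d=R.from_quat(m['attitude']).inv().apply(P-m['eye']); return m['fx']*d[:,0]/d[:,2]+m['cx'],m['fy']*d[:,1]/d[:,2]+m['cy']
ex=np.array([np.cos(yaw),np.sin(yaw)]);ey=np.array([-ex[1],ex[0]])
e=w.mean(0); sx=e@ex-.112; print('tray-x of origin along ex (mm):',sx*1000)
g=im.astype(float).mean(2)
t=np.arange(-.13,.131,.0005)
for xx in (-.085,-.07,.09):
    acc=0
    for dx in np.arange(-.004,.005,.002):
        P=np.c_[(sx+xx+dx)*ex[0]+t*ey[0],(sx+xx+dx)*ex[1]+t*ey[1],np.full(len(t),.026)]; u,v=prj(P); acc=acc+map_coordinates(g,[v,u],order=1)/5
    gr=np.gradient(acc); gr=np.convolve(gr,np.ones(5)/5,'same')
    pk=[i for i in range(3,len(t)-3) if abs(gr[i])==abs(gr[i-3:i+4]).max() and abs(gr[i])>1]
    print(xx,[(round(t[i]*1000,1),round(gr[i],1)) for i in pk])
bot=[]
for c in range(203,346):
    col=g[190:222,c]; bot.append(190+int(np.gradient(col).argmin()))
print(bot)
E
python3 meas.py
```

```text
[[95, 127, 168], [95, 128, 169], [95, 127, 168], [95, 127, 168], [94, 127, 168], [94, 126, 166], [90, 117, 154]]
blue (array([659.23199463,   1.90089417]), -77.82740211486816, 205.26708984375, 9.733179092407227)
195 351

yaw 12.17261440279879
tray-x of origin along ex (mm): 538.2818463004238
-0.085 [(np.float64(-125.0), np.float64(7.4)), (np.float64(-112.0), np.float64(-7.3)), (np.float64(-99.0), np.float64(8.3)), (np.float64(-86.5), np.float64(-8.1)), (np.float64(-73.5), np.float64(8.4)), (np.float64(-61.0), np.float64(-7.3)), (np.float64(-47.5), np.float64(8.3)), (np.float64(-36.0), np.float64(-20.3))]
-0.07 [(np.float64(-125.0), np.float64(7.8)), (np.float64(-112.0), np.float64(-7.4)), (np.float64(-99.0), np.float64(9.2)), (np.float64(-86.5), np.float64(-8.3)), (np.float64(-73.5), np.float64(8.2)), (np.float64(-61.5), np.float64(-8.5)), (np.float64(-47.5), np.float64(8.2)), (np.float64(-36.0), np.float64(-22.1))]
0.09 [(np.float64(-125.0), np.float64(7.8)), (np.float64(-117.0), np.float64(-3.0)), (np.float64(-112.0), np.float64(-6.0)), (np.float64(-108.0), np.float64(1.0)), (np.fl
[... 357 characters left out ...]
 203, 203, 203, 204, 204, 205, 205, 205, 204, 204, 204, 203, 203, 203, 203, 202, 202, 203, 203, 203, 204, 204, 204, 205, 205, 204, 204, 204, 203, 203, 203, 203, 202, 202, 203, 203, 203, 204, 204, 204, 205, 205, 204, 204, 203, 203, 203, 203, 202, 202, 203, 203, 203, 203, 204, 204, 204, 205, 205, 204, 204, 203, 203, 203, 203, 202, 202, 203, 203, 203, 204, 204, 204, 204, 204, 204, 204, 204, 203, 203, 203, 202, 202, 202, 202, 203, 203, 204, 204, 204, 204, 204, 204, 204, 204, 203, 203, 203, 202, 202, 202, 203, 203, 203, 204, 204, 204, 204, 204, 204, 204, 203, 203, 203, 203, 202, 202, 203, 203, 203, 203, 204, 204, 204, 204, 204, 204, 206, 206, 206, 205, 205, 205, 205, 205, 205, 198, 193, 210, 221]
```

The crest edges in the wrist view have a 26 mm pitch and run at 12.2°. They put the tray origin at about (0.556, -0.021), and the zigzag shows the tray is symmetric to ±104 mm, which explains the stop's width. The spokes lie 22° askew, with centres at tray y = 25, 0, -27 and -53. Next is the rake: one close check from the wrist, then the grasp.

```bash
cat >> h.py <<'E'
TY=np.radians(12.2); EX=np.array([np.cos(TY),np.sin(TY)]); EY=np.array([-EX[1],EX[0]]); TO=np.array([.556,-.021])
def tw(x,y,z): return [*(TO+EX*x+EY*y),z]   # tray -> world (m)
E
python3 - <<'E'
from h import *
from cell import r
c=np.array([.5485,.3495]); a=np.radians(25.7); u=np.array([np.cos(a),np.sin(a)])
q=down(a-np.pi/2); r.goto([*(c-.09*u),.27],q)
m=r.camera_model("wrist"); im=r.camera("wrist"); cv2.imwrite("pics/w2.png",im[:,:,::-1])
k=mask(im,'red'); bl=[b for n,b in blobs(k,60)]; b=np.any(bl,0).astype(np.uint8)
pts=np.concatenate([x[:,0] for x in cv2.findContours(b,cv2.RETR_EXTERNAL,cv2.CHAIN_APPROX_NONE)[0]])
(x,y),wh,t=cv2.minAreaRect((cast(m,pts,.047)*1000).astype(np.float32)); print('head',x,y,wh,t,len(bl))
hs=cv2.cvtColor(im,cv2.COLOR_RGB2HSV).astype(int); H,S,V=hs[...,0],hs[...,1],hs[...,2]
k=((H>=5)&(H<18)&(S>100)&(V>140)).astype(np.uint8)
for n,b in blobs(k,100): print('wood',n,rectw(m,b,.120))
print(r.get_state()['t'])
E
```

```text
head 547.0049438476562 348.22747802734375 (165.38687133789062, 33.380897521972656) 25.64623260498047 2
wood 1000 (array([491.66815186, 445.3536377 ]), 0.34196701645851135, 168.94471740722656, 19.92730712890625)
wood 726 (array([632.9105835 , 280.40802002]), 70.86883544921875, 65.61469268798828, 18.604633331298828)
wood 1069 (array([547.0645752 , 348.15988159]), 24.68851661682129, 34.049476623535156, 23.833778381347656)
wood 660 (array([552.73040771,  82.72948456]), 33.976722717285156, 85.90084075927734, 8.282720565795898)
4.325
```

View pics/w2.png

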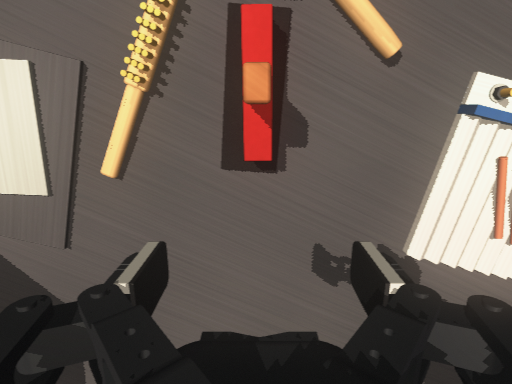

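The close view shows the head upright from (242,5) to (272,160), centred on its pad, with the handle at (257,82). Head and handle agree on (547.0,348.2) at 25.65°, within 1.5 mm of the top camera. Grasping now.

```bash
python3 - <<'E'
from h import *
from cell import r
a=np.radians(25.65); q=down(a-np.pi/2); c=[.5473,.3486]
r.goto([*c,.20],q)
print('hit',r.servo_line([*c,.068],v=.12,threshold=8))
r.command_gripper(.015)
s=r.get_state(); print('grip',s['grip_width'],s['eef_pos'],s['ft_force'],s['t'])
r.servo_line([*c,.075],v=.03); 
r.servo_line([*c,.17],v=.15); r.hold(.2)
s=r.get_state(); print('grip',s['grip_width'],s['eef_pos'],s['ft_force'],s['torque'],s['t'])
im=r.camera("scene"); cv2.imwrite("pics/s1.png",cv2.resize(im[100:260,180:400,::-1],(770,560),interpolation=cv2.INTER_CUBIC))
E
```

```text
hit False
grip 0.0254023722886114 [0.54739793 0.34874882 0.06827926] [-1.25118767 -0.30102137  2.77776069] 6.675
grip 0.025268082064417177 [0.54678333 0.34808159 0.16868972] [-0.91727555 -0.27113814 -4.34239905] [ 0.00236731 -0.0297184   0.02520668] 8.0417
```

View pics/s1.png

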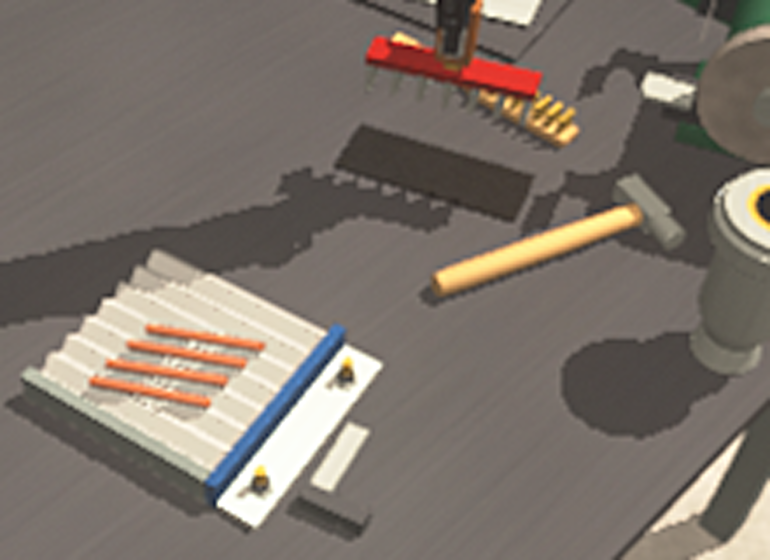

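The rake is up, held level, and weighs about 4.2 N; the pad lies bare beneath it. From the grasp, tip height = TCP z - 64.3 mm. Now I set it down on the crests at the clear side.

```bash
python3 - <<'E'
from h import *
from cell import r
q=down(TY-np.pi/2); X,Y=.004,.079
r.goto(tw(X,Y,.17),q)
r.servo_line(tw(X,Y,.102),v=.12); r.hold(.2)
s0=r.get_state(); 
hit=r.servo_line(tw(X,Y,.086),v=.012,threshold=2.5)
s=r.get_state(); print(hit,s['eef_pos'],s['ft_force']-s0['ft_force'],s['torque']-s0['torque'],s['t'])
r.hold(.35); s=r.get_state(); print(s['eef_pos'],s['ft_force']-s0['ft_force'],s['torque']-s0['torque'],s['t'],s0['ft_force'])
e=(s['eef_pos'][:2]-TO); print('tray',e@EX,e@EY)
E
```

```text
True [0.54310996 0.05704463 0.089608  ] [ 0.34604735  0.58797541 10.17064759] [-0.02113423 -0.09487189 -0.04734997] 11.0917
[0.54313445 0.05700216 0.08958886] [-0.47017364  0.04731623 11.13468204] [ 0.07571577 -0.03889491 -0.0092607 ] 11.4417 [ 0.01593301 -0.2259044  -4.48185442]
tray 0.00390879623031249 0.07895936267554163
```

Contact came 0.7 mm from the predicted height. At 11 N it is heavier than I want, so I ease off and comb in short steps, trimming height by the force reading.

```bash
cat > comb.py <<'E'
from h import *
from cell import r
def comb(y0,y1,X,z,f0,step=.008,v=.045,zmin=.0885):
    """comb from tray y0 to y1; f0 = force (world) when held free; z trimmed for 0..4 N"""
    n=int(np.ceil(abs(y1-y0)/step)); log=[]
    for y in np.linspace(y0,y1,n+1)[1:]:
        hit=r.servo_line(tw(X,y,z),v=v,threshold=9)
        s=r.get_state(); f=s['ft_force']-f0; lat=f[:2]@EY; al=f[:2]@EX
        log.append((round(y*1e3),round(s['eef_pos'][2]*1e3,2),round(lat,1),round(al,1),round(f[2],1),hit))
        if f[2]>4: z+=.0003*min(3,f[2]/4)
        elif f[2]<.5: z=max(zmin,z-.0001)
        if hit or abs(lat)>8: print('stop'); break
    for l in log: print(*l)
    return y,z
E
python3 - <<'E'
from comb import *
f0=np.array([0.016,-.226,-4.48]); np.save("f0.npy",f0)
for z in (.0902,.0907,.0912,.0917):
    r.servo_line(tw(.004,.079,z),v=.01); s=r.get_state(); f=s['ft_force']-f0; print(z,s['eef_pos'][2],f.round(2))
    if f[2]<3: break
print(comb(.079,.034,.004,z,f0)); print(r.get_state()['t'])
E
```

```text
0.0902 0.0899529305716 [0.04 0.57 1.7 ]
72 89.95 0.2 -0.4 1.3 False
64 90.05 -0.5 1.0 1.4 False
56 90.1 -0.3 0.2 0.7 False
49 90.16 0.1 -1.1 0.4 False
42 90.08 0.1 0.1 1.3 False
34 90.09 0.1 0.3 1.4 False
(np.float64(0.034), 0.0901)
13.7083
```

```bash
python3 - <<'E'
from comb import *
f0=np.load("f0.npy")
print(comb(.034,-.030,.004,.0901,f0)); print(r.get_state()['t'])
im=r.camera("scene"); cv2.imwrite("pics/s2.png",cv2.resize(im[140:260,170:310,::-1],(700,600),interpolation=cv2.INTER_CUBIC))
E
```

```text
26 90.08 -0.7 0.7 2.0 False
18 90.05 -0.3 0.6 0.7 False
10 90.08 -0.0 0.1 2.1 False
2 90.12 -0.5 -0.2 1.0 False
-6 90.03 -0.6 -0.4 1.8 False
-14 90.05 0.7 0.6 0.8 False
-22 90.09 0.6 0.9 1.9 False
-30 90.07 0.5 0.2 2.1 False
(np.float64(-0.03), 0.0901)
16.3083
```

View pics/s2.png

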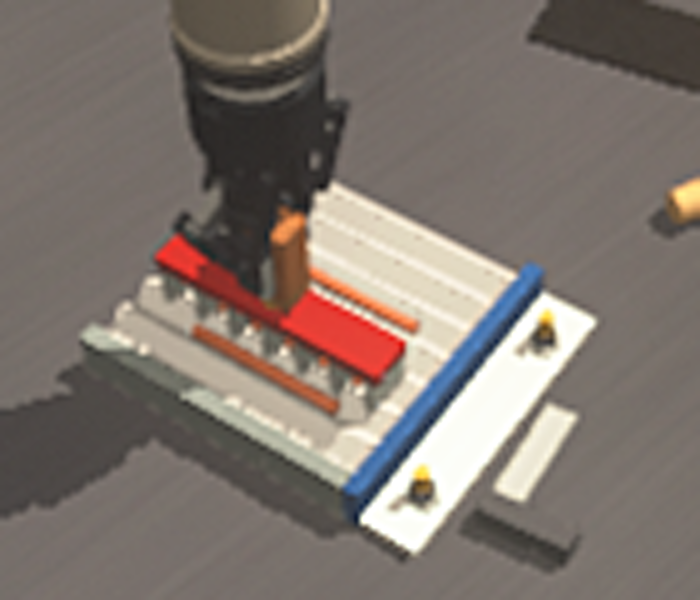

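One spoke already lies parallel behind the rake at about (365,300). Another is in front at (265,370), nearly parallel, with the rest under the head. Forces stay under about 2 N, so I finish the stroke, lift, and look.

```bash
python3 - <<'E'
from comb import *
f0=np.load("f0.npy")
y,z=comb(-.030,-.070,.004,.0901,f0); print(y,z)
r.hold(.2)
r.servo_line(tw(.004,y,.15),v=.12)
r.goto(tw(-.10,0,.17),down(TY))
s=r.get_state(); print(s['t'],s['q'].round(2))
m=r.camera_model("top"); im=r.camera("top"); cv2.imwrite("pics/t2.png",cv2.resize(im[150:270,190:330,::-1],(700,600),interpolation=cv2.INTER_CUBIC)); cv2.imwrite("pics/t2raw.png",im[:,:,::-1])
k=mask(im,'copper'); k[:,:200]=0; k[:,330:]=0;k[:150]=0
for n,b in blobs(k,25):
    c,t,l,w=rectw(m,b,.020); e=c/1000-TO; print(n,'tray',(e@EX*1e3).round(1),(e@EY*1e3).round(1),'ang',round(t-12.2,1),round(l,1),round(w,1))
w=r.camera("scene"); cv2.imwrite("pics/s3.png",cv2.resize(w[140:260,170:310,::-1],(700,600),interpolation=cv2.INTER_CUBIC))
E
```

```text
-37 90.06 -0.3 0.3 2.2 False
-43 90.09 0.8 0.4 2.2 False
-50 90.11 -0.2 0.9 0.9 False
-57 90.07 -0.7 -0.3 0.9 False
-63 90.06 -0.0 -0.1 1.6 False
-70 90.07 0.2 0.1 1.3 False
-0.07 0.0901
20.2583 [ 0.85  0.38 -1.05  2.06  0.41  0.93 -0.22]
117 tray 5.4 -50.2 ang 0.1 108.2 9.2
103 tray 12.4 -24.2 ang -0.1 94.6 9.1
116 tray 11.1 27.9 ang -0.0 109.3 9.0
115 tray 8.3 1.9 ang 0.1 108.7 8.9
```

View pics/t2.png

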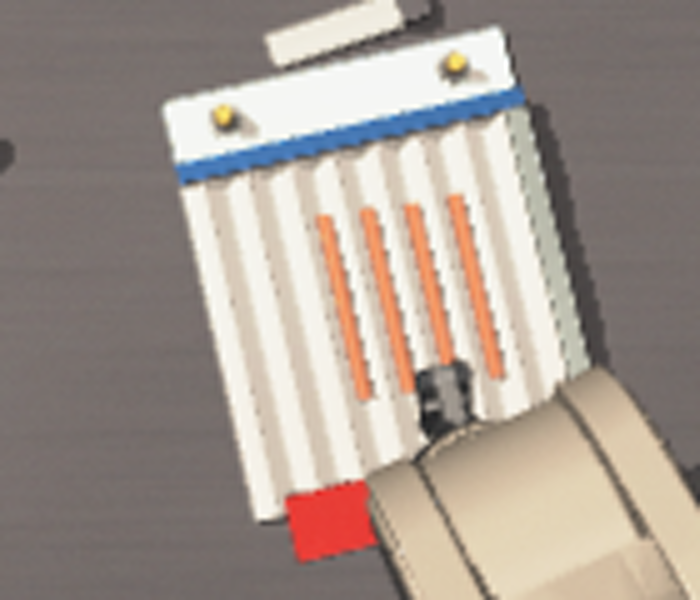

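All four spokes lie parallel in grooves y = 26, 0, -26 and -52. The top camera reads a steady +1.9 mm, and the rake showed the same shift in that camera, so both cameras agree on a lateral correction of +0.5 mm. Now I lower the tines into the grooves at the open end and feel for free entry.

```bash
python3 - <<'E'
from comb import *
Y=.0005
r.servo_line(tw(-.088,Y,.11),v=.12); r.hold(.2)
f0=r.get_state()['ft_force']; np.save("f1.npy",f0)
hit=r.servo_line(tw(-.088,Y,.0845),v=.02,threshold=2.5); s=r.get_state(); f=s['ft_force']-f0
print(hit,s['eef_pos'],f.round(2),'x,y',f[:2]@EX,f[:2]@EY,s['torque'].round(2),s['t'])
if not hit:
    for x in np.arange(-.082,-.0359,.006):
        h=r.servo_line(tw(x,Y,.0845),v=.03,threshold=6); s=r.get_state(); f=s['ft_force']-f0
        print(round(x*1e3),h,(f[:2]@EX).round(1),(f[:2]@EY).round(1),f[2].round(1),(s['eef_pos'][2]*1e3).round(2))
        if h or -(f[:2]@EX)>10 or abs(f[:2]@EY)>4 or f[2]>5: print('stop'); break
print(r.get_state()['t'])
E
```

```text
False [ 0.46997243 -0.03909276  0.08460821] [-0.26  1.2   0.31] x,y 0.00165968425987853 1.2235167752071072 [-0.02 -0.09  0.03] 22.6417
-82 False -0.7 0.8 0.2 84.56
-76 False -1.1 0.3 0.0 84.52
-70 False -1.2 0.5 -0.4 84.51
-64 False 0.2 -0.9 -0.1 84.52
-58 False -0.7 -0.4 -0.0 84.45
-52 False -0.5 0.1 0.1 84.63
-46 False -1.1 -0.0 -1.1 84.6
-40 False -0.8 -0.7 -0.5 84.59
25.4417
```

```bash
python3 - <<'E'
from comb import *
Y=.0005; f0=np.load("f1.npy")
x=-.040
for i in range(12):
    x+=.002; h=r.servo_line(tw(x,Y,.0845),v=.004,threshold=4); s=r.get_state(); f=s['ft_force']-f0; e=s['eef_pos'][:2]-TO
    print(round(x*1e3),h,(e@EX*1e3).round(2),(f[:2]@EX).round(1),(f[:2]@EY).round(1),f[2].round(1),s['torque'][2].round(2))
    if -(f[:2]@EX)>5: break
r.hold(.1); s=r.get_state(); f=s['ft_force']-f0; print(f@np.r_[EX,0],s['t'])
w=r.camera("scene"); cv2.imwrite("pics/s4.png",cv2.resize(w[140:260,170:310,::-1],(700,600),interpolation=cv2.INTER_CUBIC))
E
```

```text
-38 False -38.23 -3.0 0.2 1.0 -0.03
-36 False -35.8 -0.9 -0.5 -0.6 -0.06
-34 False -33.95 -2.5 0.8 0.9 -0.07
-32 False -31.77 -1.8 -0.0 -0.3 -0.02
-30 False -29.88 -2.0 -0.3 0.4 -0.05
-28 False -27.82 -2.2 0.4 -0.4 -0.02
-26 False -25.88 -2.6 -0.5 0.5 -0.06
-24 True -26.68 -1.0 0.5 -0.1 0.02
-22 True -26.29 0.2 0.2 -0.3 0.04
-20 True -25.88 -1.2 -0.1 0.0 0.04
-18 True -25.42 -0.4 0.1 1.3 -0.03
-16 True -24.99 0.6 0.3 0.8 -0.03
-1.0917576433603577 35.3
```

View pics/s4.png

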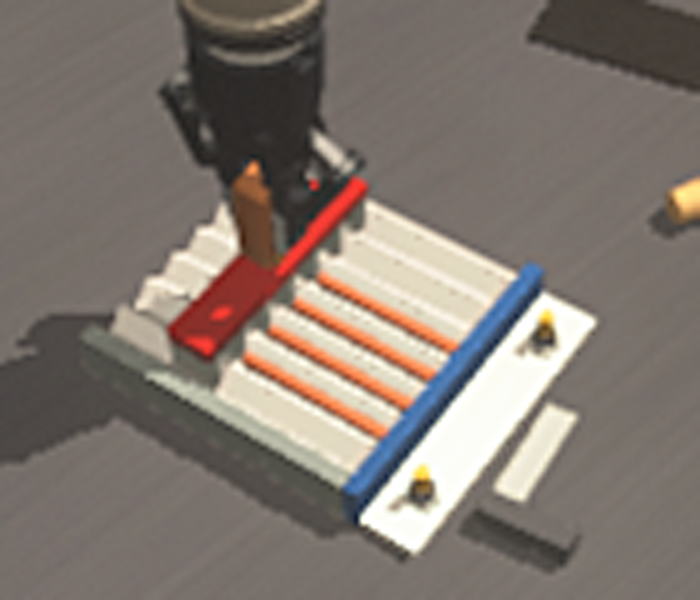

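All four spokes reach the blue stop in the view, at (450,345), (430,370), (408,400) and (385,430). The push force rose only once they butted. I back off, lift and measure from above.

```bash
python3 - <<'E'
from comb import *
Y=.0005
r.servo_line(tw(-.06,Y,.0845),v=.04); r.servo_line(tw(-.06,Y,.15),v=.12)
r.goto(tw(-.02,.16,.17),down(TY-np.pi/4)); r.hold(.3)
s=r.get_state(); print(s['t'],s['ft_force'],s['torque'],s['grip_width'])
m=r.camera_model("top"); im=r.camera("top"); cv2.imwrite("pics/t3.png",cv2.resize(im[140:270,90:330,::-1],(792,429),interpolation=cv2.INTER_CUBIC)); cv2.imwrite("pics/t3raw.png",im[:,:,::-1])
k=mask(im,'copper'); k[:,:210]=0; k[:,330:]=0;k[:150]=0
for n,b in blobs(k,25):
    c,t,l,w=rectw(m,b,.020); e=c/1000-TO; print(n,'tray',(e@EX*1e3).round(1),(e@EY*1e3).round(1),'ang',round(t-12.2,1),round(l,1),round(w,1))
b=max(blobs((lambda k:(k.__setitem__((slice(None),slice(0,200)),0),k.__setitem__((slice(None),slice(320,None)),0),k)[2])(mask(im,'blue')),50),key=lambda t:t[0])[1]
c,*o=rectw(m,b,.034); e=c/1000-TO; print('stop',e@EX,e@EY,o)
# pad, dark: z=4 mm
g=im.astype(int).mean(2); x0=cast(m,[[130,215]],.004); print(x0,g[180:250:6,110:175:6].round().astype(int).tolist())
E
```

```text
38.2833 [-0.14385937  0.76472647 -4.5174527 ] [-0.00712419 -0.01286049  0.0455551 ] 0.025439318951599725
117 tray 47.2 -50.1 ang -0.1 109.6 9.2
117 tray 46.7 -24.2 ang -0.0 109.5 9.1
115 tray 46.9 1.9 ang 0.1 109.4 8.9
114 tray 46.4 28.0 ang -0.3 109.3 9.0
stop 0.10696947849711574 0.0016602342377317841 [-77.53784847259521, 205.96449279785156, 11.066305160522461]
[[0.55428621 0.38698928]] [[70, 69, 71, 70, 72, 83, 117, 116, 119, 118, 117], [88, 121, 119, 91, 107, 61, 118, 118, 118, 118, 118], [118, 118, 59, 62, 58, 60, 79, 117, 118, 119, 117], [117, 118, 59, 58, 59, 59, 62, 113, 113, 114, 116], [116, 115, 111, 60, 59, 58, 60, 116, 115, 116, 115], [117, 116, 113, 56, 60, 57, 61, 55, 117, 116, 116], [117, 116, 116, 62, 61, 60, 58, 60, 120, 120, 118], [113, 115, 114, 113, 60, 59, 60, 61, 117, 116, 168], [115, 114, 114, 116, 60, 59, 61, 61, 155, 77, 190], [116, 114, 115, 114, 80, 60, 58, 62, 186, 196, 200], [115, 113, 115, 116, 116, 58, 59, 59, 166, 199, 184], [114, 113, 115, 114, 115, 59, 60, 60, 61, 199, 198]]
```

View pics/t3.png

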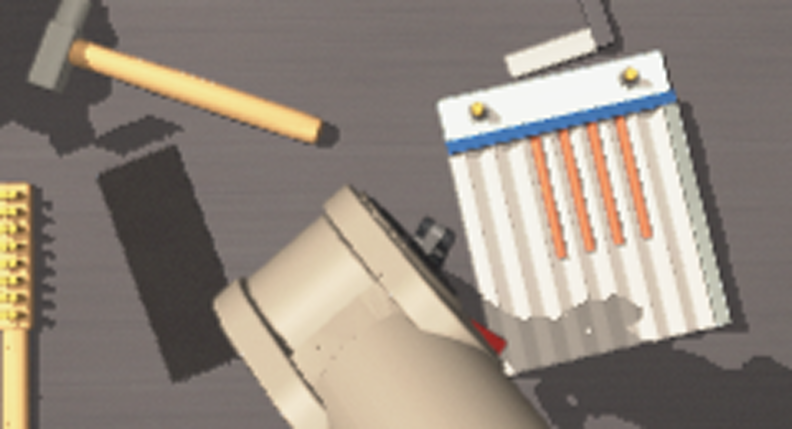

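All four spokes sit at the same x (46.4–47.2 mm in the top camera's frame, where the stop face reads 101), so they butt within a millimetre. The pad shows bare at about (169,264) in the picture. Now I return the rake.

```bash
python3 - <<'E'
from h import *
from cell import r
m=r.camera_model("top")
P=cast(m,[[119.7,193.0],[143.9,184.5],[142.1,255.8],[162.7,247.6]],.004)*1000; print('pad c',P.mean(0),'sides',np.linalg.norm(P[0]-P[1]),np.linalg.norm(P[0]-P[2]))
a=np.radians(25.65); q=down(a-np.pi/2); c=np.array([.5473,.3486])
d=P.mean(0)/1000-c; print('off',d)
if np.linalg.norm(d)>.012: c=c+d/2
r.goto([*c,.17],q); r.servo_line([*c,.078],v=.1); r.hold(.2); f0=r.get_state()['ft_force']
h=r.servo_line([*c,.064],v=.008,threshold=2.5); s=r.get_state(); print(h,s['eef_pos'],(s['ft_force']-f0).round(1),s['t'])
r.hold(.2); r.command_gripper(.085); r.hold(.2); s=r.get_state(); print('open',s['grip_width'],s['ft_force'])
r.servo_line([*c,.25],v=.15); r.goto([*(c-np.array([.05,.12])),.33],q); r.hold(.3)
print(r.get_state()['t'])
im=r.camera("top"); w=r.camera("scene")
cv2.imwrite("pics/s5.png",cv2.resize(w[100:260,180:400,::-1],(770,560),interpolation=cv2.INTER_CUBIC))
k=mask(im,'red'); k[:,180:]=0
pts=np.concatenate([x[:,0] for x in cv2.findContours(k,cv2.RETR_EXTERNAL,cv2.CHAIN_APPROX_NONE)[0]])
print('head',cv2.minAreaRect((cast(m,pts,.047)*1000).astype(np.float32)))
k=mask(im,'copper'); k[:,:210]=0; k[:,330:]=0;k[:150]=0
for n,b in blobs(k,25):
    cc,t,l,ww=rectw(m,b,.020); e=cc/1000-TO; print(n,(e@EX*1e3).round(1),(e@EY*1e3).round(1),round(t-12.2,1),round(l,1))
E
```

```text
pad c [539.20318622 351.42164152] sides 75.13207796224961 197.54166626902648
off [-0.00809681  0.00282164]
True [0.54728335 0.34858608 0.06827008] [ 1.2 -0.5  9.7] 41.6417
open 0.08454012648340486 [-1.01718439  0.3395818  -0.5681844 ]
44.9833
head ((586.1736450195312, 367.530517578125), (80.03465270996094, 31.744077682495117), 25.45804214477539)
117 47.2 -50.1 -0.1 109.6
117 46.7 -24.2 -0.0 109.5
115 46.9 1.9 0.1 109.4
115 46.4 28.0 -0.2 109.3
```

View pics/s5.png

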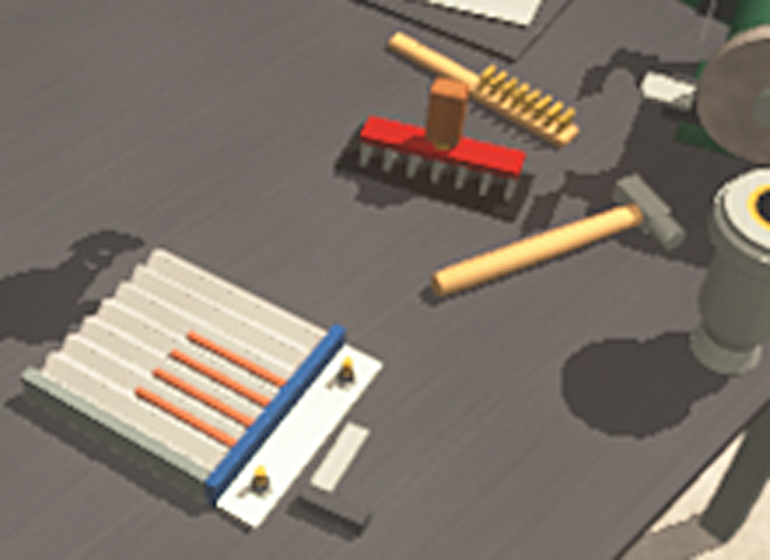

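The rake stands upright on its pad, with its far head end within 0.1 mm of where it started. The spokes are unchanged against the stop and the gripper is clear, so I hand in.

```bash
python3 -c "
from cell import r
r.close_job(); print(r.get_state()['t'])"
```

```text
the job is handed in; nothing more can be done
the job is handed in; nothing more can be done
```

The job is done and handed in at about 45 s of the 69 s allowed; no verdict was reported. I combed the four spokes into grooves of their own, pushed them up to the blue stop, and stood the rake back on its pad, released.

**What I did**
- **Combing:** One light stroke towards tray -y put the spokes into the grooves at y = 26, 0, -26 and -52 mm. The set-down peaked at about 11 N; after easing off, the stroke ran at 0.4–2.2 N.
- **Pushing:** I ran the tines along the grooves, one tine to a groove, with readings up to 3 N, until the spokes butted.

**Last checks**
- **Spokes:** All four are within 0.3° of the grooves. Their x positions agree within 0.8 mm, and both cameras show their ends at the stop.
- **Rake:** It stands upright where it started, about 8–9 mm from the pad centre I measured (30 mm allowed). In the last top view only the far half of its head was measured, and that matched its starting position within 0.1 mm.

**Disagreements**
- The top and wrist cameras differed by 1–2 mm on the tray's position. That matches their stated accuracy and cancelled out because the rake was shifted the same way.
- At the end of the push, the contact limit tripped five times over the last millimetre or so, with only low force left after each stop. I took this as the spokes having butted, and the pictures agree.

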